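# Load a wax block and snap both holder covers shut

### The arm

A 7-joint arm with a two-finger parallel gripper is mounted at the origin on a cart in front of the work surface, level with it; the furniture and walls round the work are solid. World frame = base frame: x ahead of the robot, y to its left, z up, the work surface at z = 0. Lengths are in m, angles in degrees, forces in N, time in s.
With the tool pointing down it reaches from about 0.425 to 0.975 m from the base axis. Payload 16.7 kg.
Tool frame: the origin (TCP) lies midway between the tips of the shut fingers; the grasp point (between the pads) lies 19 mm behind it; z points along the fingers, y is the line along which they close (so a half turn about z gives the same grasp; the last joint's range is limited). The gripper opens to 85 mm and grips with 20 to 120 N. Pads are 22 mm wide; open, the fingers measure 114 mm over their backs; the gripper's body (76 mm by 85 mm) begins 54 mm behind the grasp point. The pads swing forward as they close: fully open they stand 13 mm farther back than shut.
Start: joints at [-72.451, 24.414, 4.234, 92.017, -1.954, 63.644, -3.845], TCP at [0.297, 0.606, 0.231] pointing down, gripper open.
Joint ranges: [-163.25, 163.25], [-28.42, 122.38], [-70.27, 78.77], [12.13, 141.07], [-58.53, 238.53], [9.26, 117.41], [-156.51, 156.51]. Speed limits (degrees/s): [108.29, 108.29, 136.94, 136.94, 172.46, 172.46, 172.46].

### API

Orientations are given as a 3x3 rotation matrix whose columns are the frame's x, y, z axes.
In Python, from plant import r gives the robot as it stands.
- The arm moves only by the shell command python3 inch.py 'ROWS'. ROWS is one flat JSON list of numbers that holds 1 to 10 rows one after another, with no inner brackets; each row has 5 numbers: dx, dy, dz in cm, then a turn about the tool's z in units of 4 degrees, then the finger opening in m; each row shifts and turns the commanded pose from where the row before left it, along the tool's axes as they then stand; what a row does not reach is not made up. A row lasts 1/12 s, in which the tool goes at most 0.0417 m and 7.16 degrees, less where a joint would pass 70% of its speed; a pose out of reach is approached as far as the arm can. The fingers move at their own pace and stop on an object; the grip force is fixed at half the most. Time passes only in rows, so rows that do not move let the fingers close. It prints the time, the measured TCP pose, the force, the opening and the grip force at its end. Input that does not fit is refused with a message, and nothing moves.
- r.read_state(): the state, without advancing time (a new reading comes with each control period).
- r.read_camera(name): name is "scene" or "side" or "wrist"; returns a dict with "image" (384x512x3 uint8, red, green, blue), "fx", "fy", "cx", "cy" (pixels), "k1" (the pictures are not rectified: a ray, as slopes to the right and down, at radius r is drawn at 1 + k1 r^2 times it, then the intrinsics apply), "xyz" and "orientation" of the camera in the world. Camera axes: x right, y down, z forward; pixel columns grow to the right and rows downward; lengths in m; the calibration is good to about 2 mm. A picture is of the moment at which its call begins. There is no depth.
- r.job_done(): hands the job in; it is judged then, once.
The state is a dict: "clock": time; "joint_pos": joint angles; "qd": joint speeds; "tau": joint torques, N m; "tool_pos": TCP position; "ee_rot": TCP orientation; "wrist_force": force on the tool from outside, world axes, zero at the start; "ft_torque": the same for the moment, N m; "opening": finger opening in m; "finger_force": force on a finger pad.
Only numpy, scipy, OpenCV 4.12 (cv2) and the standard library are available. Lean on these libraries where they do the work, as an engineer would, in place of code of your own. Each camera call takes 0.05 s, during which the arm holds its last target. There are 200 camera calls.

### The job

Take the wax block out of its small cradle, set it down on the bare worktop, then take it again by its long sides and lay it flat, fully down in the pocket of the empty block holder. Then press the hinged covers of both holders down until they snap and stay shut; leave the block that is already in the other holder in place and do not disturb the things lying about.

Things in the scene. Friction and masses are not known exactly. Their poses are not given: they have to be found in the camera images.
- block: The loose block to load: a plain tan wax embedding block, 28 (x) x 45 (y) x 16 mm (z), 40 g; origin at the middle of its underside, y along its length. It starts lying flat in the cradle, its underside 6 mm above the worktop. It must go through the regrasp on the worktop, anywhere at least 50 mm off the cradle's middle.
- block_loaded: The same kind of block, already lying in the pocket of the other holder: a plain tan wax embedding block, 28 (x) x 45 (y) x 16 mm (z), 40 g; origin at the middle of its underside, y along its length.
- cradle: Small aluminium U-channel fixed to the worktop, 60 (x) x 36 (y) x 24 mm; origin at the middle of its underside. Its two side walls (at x = +-18.5 mm, 6 mm thick, up to z = 24 mm) hide the block's long sides; it is open at both y ends, where the block's 28 mm wide ends stick out 4.5 mm. So here the block can only be taken by its ends, 45 mm apart along the cradle's y. Floor at z = 6 mm.
- holder_empty: The holder whose pocket is empty: aluminium, fixed to the worktop, foot plate 98 (x) x 64 (y) x 6 mm. Origin: middle of the underside, straight below the pocket's middle; x points from its front (spring catch) to the cover hinge, z up. Walls front and back of the pocket, 46 mm wide, up to z = 28.5 mm; its y sides are open. The cover stands open over the +x end.
- holder_full: The other holder, which already has a block in its pocket. Same make, size and frame as holder_empty; its own cover stands open too.
- cover_empty (a joint): Hinge angle (rad) of the grey cover of holder_empty: 0 = snapped shut and flat; grows as it swings up and back to the holder's +x; 2.0 to 2.25 = standing open. A light spring (up to 0.1 N m) swings it open unless caught: over the last 0.13 rad its nose rides over a spring roller (5 to 10 N at the pad), then snaps in, meets a hard stop and stays below 0.02 rad by itself.
- cover_full (a joint): Hinge angle (rad) of the grey cover of holder_full: 0 = snapped shut and flat; grows as it swings up and back to the holder's +x; 2.0 to 2.25 = standing open. A light spring (up to 0.1 N m) swings it open unless caught: over the last 0.13 rad its nose rides over a spring roller (5 to 10 N at the pad), then snaps in, meets a hard stop and stays below 0.02 rad by itself.
- bench_timer: Bystander: light grey bench timer 66 x 66 x 19 mm lying flat; origin at the middle of its underside.
- forceps: Bystander: steel forceps 18 x 133 x 9 mm lying flat; origin at the middle of the underside, y along its length.
- petri_dish: Bystander: petri dish, 60 mm across, 15 mm high; origin at the middle of the underside.
- marker_pen: Bystander: marker pen 13 x 137 x 14 mm lying flat; origin at the middle of the underside, y along its length.
- holder_empty_pocket (a point): Middle of that holder's pocket floor, 11 mm above the worktop. A block lies here flat, its 45 mm length along the holder's x, between walls at x = +-25 mm (no room for a finger at the block's ends). The long sides are open to the fingers; only corner ribs 7 mm long, 4 mm high, at x = +-18 to 25, y = +-16.5 to 19.5 mm, and the floor plinth is 36 mm wide.
- cover_empty_hinge (a point): Middle of that cover's hinge axis, fixed to the holder: at x = +36.5, z = +31 mm in the holder's frame; the axis runs along the holder's y.
- cover_empty_pad (a point): Ribbed thumb grip on the outer face of that cover, 66 mm from the hinge axis, moving with the cover; shut, it is at 34 mm over the worktop. Cover plate: 46 mm wide, 5 mm thick, front edge 82 mm from the hinge axis, with an 18 mm tongue at that edge on the inner side. Press here.
- holder_full_pocket (a point): Middle of that holder's pocket floor, 11 mm above the worktop. A block lies here flat, its 45 mm length along the holder's x, between walls at x = +-25 mm (no room for a finger at the block's ends). The long sides are open to the fingers; only corner ribs 7 mm long, 4 mm high, at x = +-18 to 25, y = +-16.5 to 19.5 mm, and the floor plinth is 36 mm wide.
- cover_full_hinge (a point): Middle of that cover's hinge axis, fixed to the holder: at x = +36.5, z = +31 mm in the holder's frame; the axis runs along the holder's y.
- cover_full_pad (a point): Ribbed thumb grip on the outer face of that cover, 66 mm from the hinge axis, moving with the cover; shut, it is at 34 mm over the worktop. Cover plate: 46 mm wide, 5 mm thick, front edge 82 mm from the hinge axis, with an 18 mm tongue at that edge on the inner side. Press here.
- bare_patch (a point): Middle of a patch of bare worktop (z = 0) between the cradle and the right-hand holder, free for about 60 mm round it: a good place to set the block down. It is only a point, nothing marks it. The vortex mixer (fixed, about 160 mm high) stands beyond it, from x = 0.53, and the mini centrifuge (fixed, about 115 mm high) beyond the holders, from x = 0.60.

How it is judged (in metres and radians):
On the way, in this order (a step that is already met when the one before it is completed fails the run):
1. the block lies flat on the bare worktop, clear of the cradle and let go (contact force between the fingers and block below 0.05 N and linear speed of block below 0.02 m/s and height (world z) of block below 0.004 m and angle between block's own z axis and vertical below 0.1 rad and horizontal distance between block and cradle above 0.05 m), for 0.2 s.
2. the block lies flat in the empty holder's pocket, let go, its cover not yet shut (contact force between the fingers and block below 0.05 N and linear speed of block below 0.02 m/s and x of block in the frame of holder_empty between -0.005 and 0.005 m and y of block in the frame of holder_empty between -0.005 and 0.005 m and z of block in the frame of holder_empty between 0.008 and 0.0145 m and angle between the y axis of block and the x axis of holder_empty, either way round below 0.15 rad and angle between block's own z axis and vertical below 0.1 rad and value of joint cover_empty above 0.2 rad), for 0.2 s.
At the end, for the whole second after the job is handed in: Each holder has its block flat in the pocket (within 5 mm of the middle both ways, 8 to 14.5 mm above the worktop, lengthwise along the holder within 0.15 rad, level within 0.1 rad), and both covers stay snapped shut by themselves (below 0.035 rad) with everything at rest (x of block in the frame of holder_empty between -0.005 and 0.005 m and y of block in the frame of holder_empty between -0.005 and 0.005 m and z of block in the frame of holder_empty between 0.008 and 0.0145 m and angle between the y axis of block and the x axis of holder_empty, either way round below 0.15 rad and angle between each of block, block_loaded's own z axis and vertical below 0.1 rad and x of block_loaded in the frame of holder_full between -0.005 and 0.005 m and y of block_loaded in the frame of holder_full between -0.005 and 0.005 m and z of block_loaded in the frame of holder_full between 0.008 and 0.0145 m and angle between the y axis of block_loaded and the x axis of holder_full, either way round below 0.15 rad and value of joint each of cover_empty, cover_full below 0.035 rad and linear speed of each of block, block_loaded below 0.02 m/s); the robot touches nothing.
It fails at once if the block already loaded is lifted out of its pocket (height (world z) of block_loaded above 0.022 m).
It fails at once if a bystander (timer, forceps, petri dish, marker pen) is shifted by more than 30 mm (distance of any of bench_timer, forceps, petri_dish, marker_pen from where it was at the start of the episode above 0.03 m).
It also fails if it takes over 67 s, if anything falls off the work surface, if the arm or the gripper's body presses on something with over 40 N, if the wrist force passes 120 N, or if a joint passes its speed limit or range.

## Working session

There is one attempt and no reset: what is moved stays moved. The work goes in short steps, Python scripts to look and compute and a shell command to move; the robot and the scene stay as the last step left them, time stands still between calls to the robot, and variables do not carry over. Pictures are saved under pics/ and viewed, at most 10 in all, crops included, and the job is handed in when it is done.

```bash
ls; mkdir -p pics; python3 - <<'E'
from plant import r
import cv2
s=r.read_state(); print(s['clock'],s['tool_pos'],s['ee_rot'],s['opening'])
for n in("scene","side"):
    c=r.read_camera(n); cv2.imwrite(f"pics/{n}0.png",cv2.resize(c["image"][:,:,::-1],(800,600),interpolation=cv2.INTER_CUBIC))
    print({k:v for k,v in c.items() if k!="image"})
E
```

```text
inch.py
pics
plant.py
0.0 [0.29699665 0.60569782 0.23062912] [[-8.97891825e-01  4.40215926e-01 -4.57970180e-04]
 [ 4.40216151e-01  8.97891057e-01 -1.17861427e-03]
 [-1.07637442e-04 -1.25987398e-03 -9.99999201e-01]] 0.0852851125828609
{'fx': 412.64793943118616, 'fy': 412.64793943118616, 'cx': 254.6153541327854, 'cy': 192.48458917948534, 'k1': -0.06922240788429393, 'xyz': array([-0.63345106, -0.38884261,  1.01089557]), 'orientation': array([[ 0.29922517, -0.58232302,  0.75588636],
       [-0.95390748, -0.20157938,  0.22232022],
       [ 0.02290892, -0.78756946, -0.61579991]])}
{'fx': 353.8664202122289, 'fy': 353.8664202122289, 'cx': 255.93968693884037, 'cy': 192.77745089127973, 'k1': -0.015279802071500207, 'xyz': array([0.70071088, 0.48047999, 1.00666496]), 'orientation': array([[-0.95608978,  0.25076223, -0.15169254],
       [ 0.2929172 ,  0.83454425, -0.46662127],
       [ 0.00958315, -0.49056518, -0.8713518 ]])}
```

View pics/scene0.png

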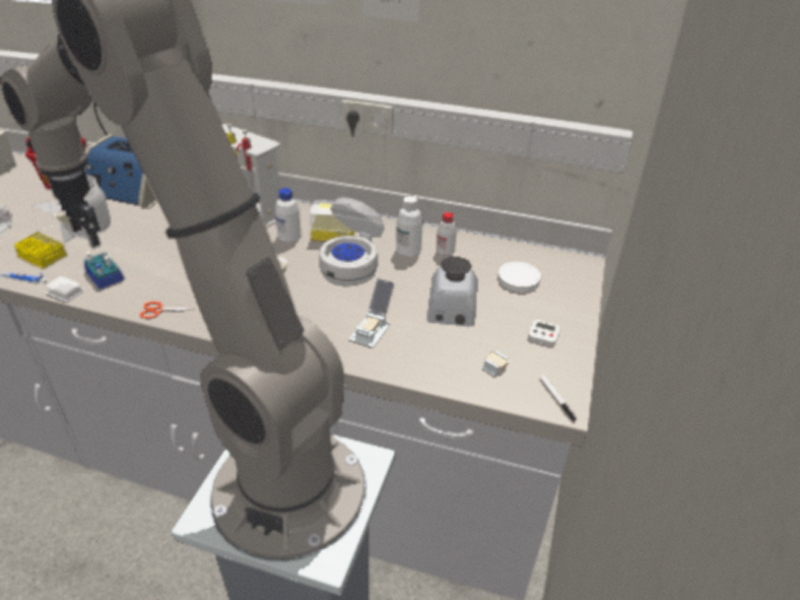

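View pics/side0.png

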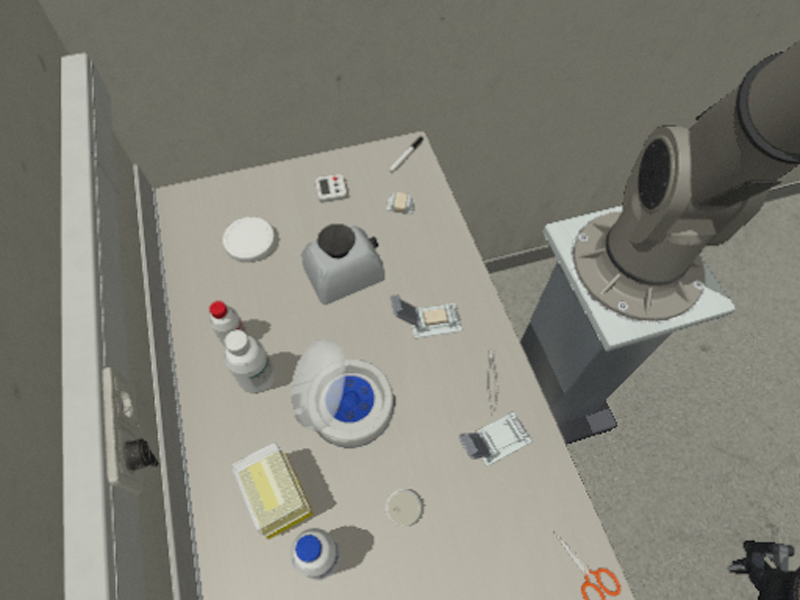

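The scene view shows the full holder at (370,325) and the cradle at (495,362). The side view shows the cradle with its block at (401,202), the full holder's block at (435,317) and the empty pocket at (503,434). The covers stand open toward the image's left (world +x).

```bash
cat > h.py <<'E'
import numpy as np, cv2
from plant import r
def ray(c,u,v):
    d=np.array([c['k1'],0,0,0,0.]); K=np.array([[c['fx'],0,c['cx']],[0,c['fy'],c['cy']],[0,0,1]])
    p=cv2.undistortPoints(np.array([[[u,v]]],float),K,d)[0,0]
    return c['orientation']@np.array([p[0],p[1],1])
def onz(c,u,v,z):
    d=ray(c,u,v); return c['xyz']+d*(z-c['xyz'][2])/d[2]
def proj(c,P):
    q=(np.asarray(P)-c['xyz'])@c['orientation']; x=q[...,:2]/q[...,2:]
    x=x*(1+c['k1']*(x**2).sum(-1,keepdims=True)); return x*c['fx']+[c['cx'],c['cy']]
def tri(obs):  # list of (cam,u,v) -> point, residual mm
    A=0;b=0
    for c,u,v in obs:
        d=ray(c,u,v); d/=np.linalg.norm(d); M=np.eye(3)-np.outer(d,d); A=A+M; b=b+M@c['xyz']
    P=np.linalg.solve(A,b); return P
def snap(n,name,box=None,scale=1.5):
    import pickle
    c=r.read_camera(n); pickle.dump(c,open(f"pics/{name}.pkl","wb"))
    im=c["image"][:,:,::-1]
    if box: im=im[box[1]:box[3],box[0]:box[2]]
    cv2.imwrite(f"pics/{name}.png",cv2.resize(im,None,fx=scale,fy=scale,interpolation=cv2.INTER_CUBIC)); return c
def load(name):
    import pickle; return pickle.load(open(f"pics/{name}.pkl","rb"))
def totool(v):
    return r.read_state()['ee_rot'].T@np.asarray(v)
E
python3 - <<'E'
from h import *
np.set_printoptions(precision=4,suppress=True)
c=r.read_camera("side")
for n,u,v,z in [("cradle",401,202,.022),("full",435,317,.027),("full hinge",412,322,.03),("empty",503,434,.011),("ehinge",480,450,.03),("pen0",392,170,.01),("pen1",423,138,.01),("timer",331,187,.019),("forc0",491,352,.0),("forc1",493,412,.0)]:
    print(n,onz(c,u*.64,v*.64,z))
w=r.read_camera("wrist"); s=r.read_state()
print(w['xyz'],w['orientation'],w['fx'],w['cx'],w['cy'],w['k1']); print("cam in tool",s['ee_rot'].T@(w['xyz']-s['tool_pos']), s['ee_rot'].T@w['orientation'])
print(s['clock'])
E
```

```text
cradle [ 0.451  -0.2937  0.022 ]
full [0.4735 0.0108 0.027 ]
full hinge [0.5216 0.0097 0.03  ]
empty [0.4286 0.2675 0.011 ]
ehinge [0.4836 0.2863 0.03  ]
pen0 [ 0.4399 -0.4027  0.01  ]
pen1 [ 0.3358 -0.482   0.01  ]
timer [ 0.5928 -0.385   0.019 ]
forc0 [0.3857 0.1046 0.    ]
forc1 [0.4277 0.2207 0.    ]
[0.2325 0.6372 0.3744] [[ 0.4411  0.8606  0.2544]
 [ 0.8975 -0.4227 -0.1262]
 [-0.0011  0.284  -0.9588]] 291.9935552547746 252.34184019845273 189.1765100073809 -0.06160577162318648
cam in tool [ 0.0717 -0.0004 -0.1436] [[-0.001  -0.9588 -0.2839]
 [ 1.     -0.0009 -0.0006]
 [ 0.0003 -0.2839  0.9588]]
0.2
```
Camera is at tool +x 72 mm, 144 mm behind TCP, tilted toward tool -x. Sees toward... forward slope -0.284 in tool x: at depth ~ point below at distance 0.25 → -0.07 → near the TCP.

Units first: shifts go in cm and turns go in units of 4 degrees. So -0.028 m is -2.8, -0.025 m is -2.5.

```bash
python3 inch.py '[-2.8,-2.5,0,0,0.085,-2.8,-2.5,0,0,0.085,-2.8,-2.5,0,0,0.085,-2.8,-2.5,0,0,0.085,-2.8,-2.5,0,0,0.085,-2.8,-2.5,0,0,0.085,-2.8,-2.5,0,0,0.085,-2.8,-2.5,0,0,0.085,0,0,0,0,0.085,0,0,0,0,0.085]'; python3 - <<'E'
from h import *
c=snap("wrist","e1"); s=r.read_state(); print(s['tool_pos'],s['clock'],s['joint_pos'])
E
```

```text
clock: 1.03
tool_pos: [0.4112, 0.3259, 0.2316]
ee_rot: [[-0.896, 0.444, 0.0], [0.444, 0.896, 0.0], [-0.0, 0.0, -1.0]]
wrist_force: [-0.4, 0.7, 0.6]
opening: 0.0849
finger_force: 0.0
[0.41040584 0.32753817 0.23151104] 1.0833 [-54.64307392  10.29803918  10.24112922 111.61889202  -2.15854194
  58.2415947   20.38006632]
```

In the tool's units: -0.035 m is -3.5, -0.01 m is -1.

```bash
python3 inch.py '[-1,-3.5,0,0,0.085,-1,-3.5,0,0,0.085,0,0,0,0,0.085,0,0,0,0,0.085]'; python3 - <<'E'
from h import *
c=snap("wrist","e2"); s=r.read_state(); print(s['tool_pos'],s['clock'],s['ee_rot'])
a=cv2.imread("pics/e1.png");b=cv2.imread("pics/e2.png")
cv2.imwrite("pics/e12.png",np.hstack([cv2.resize(x,(512,384)) for x in(a,b)])[:, :])
print(a.shape)
E
```

```text
clock: 1.42
tool_pos: [0.3969, 0.256, 0.2315]
ee_rot: [[-0.898, 0.44, 0.0], [0.44, 0.898, 0.0], [0.0, 0.0, -1.0]]
wrist_force: [0.1, 0.9, -0.1]
opening: 0.0849
finger_force: 0.0
[0.39708629 0.25720202 0.23158417] 1.4667 [[-8.98323111e-01  4.39335251e-01  3.54029355e-04]
 [ 4.39335393e-01  8.98322771e-01  7.81900156e-04]
 [ 2.54836701e-05  8.57936606e-04 -9.99999632e-01]]
(576, 768, 3)
```

```bash
cat >> h.py <<'E'
def pair(names,P,out,w=200,h=300,s=2):
    L=[]
    for n in names:
        c=load(n); u,v=proj(c,P); x0=int(np.clip(u-w/2,0,512-w)); y0=int(np.clip(v-h/2,0,384-h))
        L.append(cv2.resize(c['image'][y0:y0+h,x0:x0+w,::-1],None,fx=s,fy=s,interpolation=cv2.INTER_CUBIC)); print(n,x0,y0)
    cv2.imwrite(f"pics/{out}.png",np.hstack(L))
E
python3 - <<'E'
from h import *
pair(["e1","e2"],[0.445,0.272,0.02],"pe")
E
```

```text
e1 126 54
e2 180 41
```

View pics/pe.png

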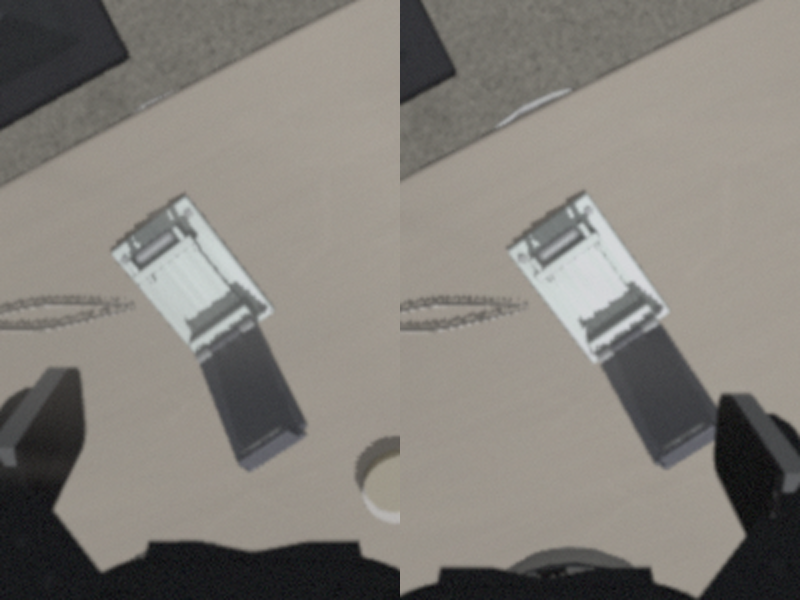

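Left panel (e1): the empty holder's foot corners are at (111,248), (184,194), (272,308) and (195,362), and its cover tips are at (245,468) and (305,430). Right panel (e2): the corners are at (507,246), (585,191), (668,312) and (597,360). The forceps tip is about 15 mm from the foot.

```bash
cat >> h.py <<'E'
from scipy.optimize import least_squares
def T(p,L):
    x,y,a=p[:3]; L=np.asarray(L,float); c,s=np.cos(a),np.sin(a)
    return np.c_[x+c*L[:,0]-s*L[:,1], y+s*L[:,0]+c*L[:,1], L[:,2]]
def fit(cams,pts,L,p0,fz=False):
    # pts: per camera list of full-image pixels; L local points; optional height offset
    def f(p):
        W=T(p,L)+[0,0,p[3] if fz else 0]
        return np.concatenate([(proj(c,W)-np.array(q)).ravel() for c,q in zip(cams,pts)])
    s=least_squares(f,list(p0)+([0.] if fz else [])); return s.x,np.sqrt((s.fun**2).mean()),s.fun
FOOT=[[-.049,.032,.006],[-.049,-.032,.006],[.049,-.032,.006],[.049,.032,.006]]
E
python3 - <<'E'
from h import *
np.set_printoptions(precision=4,suppress=True)
c1,c2=load("e1"),load("e2")
a=np.array([(111,248),(184,194),(272,308),(195,362)])/2+[126,54]
b=(np.array([(507,246),(585,191),(668,312),(597,360)])-[400,0])/2+[180,41]
for i in range(4): print(tri([(c1,*a[i]),(c2,*b[i])]))
from math import radians
for L in (FOOT,[FOOT[i] for i in(1,0,3,2)]):
  for z in (0,1): print(fit([c1,c2],[a,b],L,[.43,.27,.35],z))
E
```

```text
[0.3899 0.2319 0.0041]
[0.3799 0.2922 0.0059]
[0.4756 0.3083 0.0053]
[0.4726 0.2545 0.0411]
(array([0.4344, 0.2686, 0.2087]), np.float64(33.070168397203595), array([ 34.7349, -26.2494, -38.8194,  30.8924, -35.1558,  27.4083,
        39.8629, -26.4737,  37.2172, -26.6048, -41.2606,  31.6968,
       -37.3397,  26.3879,  36.6225, -25.1484]))
(array([ 0.4996,  0.2315,  0.2229, -0.2721]), np.float64(29.317690324707513), array([ 48.02  , -12.5177,  -9.8381,  31.9065, -26.1673,   6.0739,
        33.5122, -37.2559,  26.7843,  -6.4899, -34.3791,  38.6262,
       -49.0172,   9.8882,   8.372 , -30.6322]))
(array([0.4329, 0.2701, 0.1645]), np.float64(1.29356565647144), array([-1.3815,  0.6435,  0.7356, -0.9326,  1.2089,  0.8509,  1.9333,
       -0.7732, -1.1142,  0.8522,  0.8465, -0.8139,  0.9489, -0.8162,
       -3.1986,  1.1723]))
(array([ 0.4335,  0.2697,  0.1646, -0.0025]), np.float64(1.2715311301677392), array([-0.9373,  0.6659,  0.9285, -0.7188,  1.1112,  0.6712,  2.0767,
       -1.1025, -1.0144,  0.9685,  0.6635, -0.4978,  0.5135, -0.915 ,
       -3.3706,  0.9151]))
```

In the tool's units: -0.025 m is -2.5, -0.024 m is -2.4.

```bash
python3 inch.py '[-2.4,-2.5,0,0,0.085,-2.4,-2.5,0,0,0.085,-2.4,-2.5,0,0,0.085,-2.4,-2.5,0,0,0.085,-2.4,-2.5,0,0,0.085,-2.4,-2.5,0,0,0.085,0,0,0,0,0.085,0,0,0,0,0.085]'|sed -n 1,2p; python3 -c "
from h import *
snap('wrist','f1')"
python3 inch.py '[-1,-3,0,0,0.085,-1,-3,0,0,0.085,0,0,0,0,0.085,0,0,0,0,0.085]'|sed -n 1,2p; python3 -c "
from h import *
snap('wrist','f2')"
python3 inch.py '[-1.5,-3.4,0,0,0.085,-1.5,-3.4,0,0,0.085,-1.5,-3.4,0,0,0.085,-1.5,-3.4,0,0,0.085,-1.5,-3.4,0,0,0.085,-1.5,-3.4,0,0,0.085,0,0,0,0,0.085,0,0,0,0,0.085]'|sed -n 1,2p; python3 -c "
from h import *
snap('wrist','c1')"
python3 inch.py '[-1.5,-3.4,0,0,0.085,-1.5,-3.4,0,0,0.085,0,0,0,0,0.085,0,0,0,0,0.085]'; python3 -c "
from h import *
snap('wrist','c2')
pair(['f1','f2'],[.485,.011,.02],'pf')
pair(['c1','c2'],[.451,-.294,.02],'pc',100,100,4)"
```

```text
clock: 2.13
tool_pos: [0.4616, 0.058, 0.2313]
clock: 2.52
tool_pos: [0.4523, -0.004, 0.2314]
clock: 3.23
tool_pos: [0.4438, -0.2276, 0.2311]
clock: 3.62
tool_pos: [0.4408, -0.3013, 0.231]
ee_rot: [[-0.898, 0.44, -0.001], [0.44, 0.898, -0.0], [0.001, -0.001, -1.0]]
wrist_force: [-0.2, 0.6, 0.2]
opening: 0.0851
finger_force: 0.0
f1 127 45
f2 174 31
c1 158 141
c2 211 118
```

View pics/pf.png

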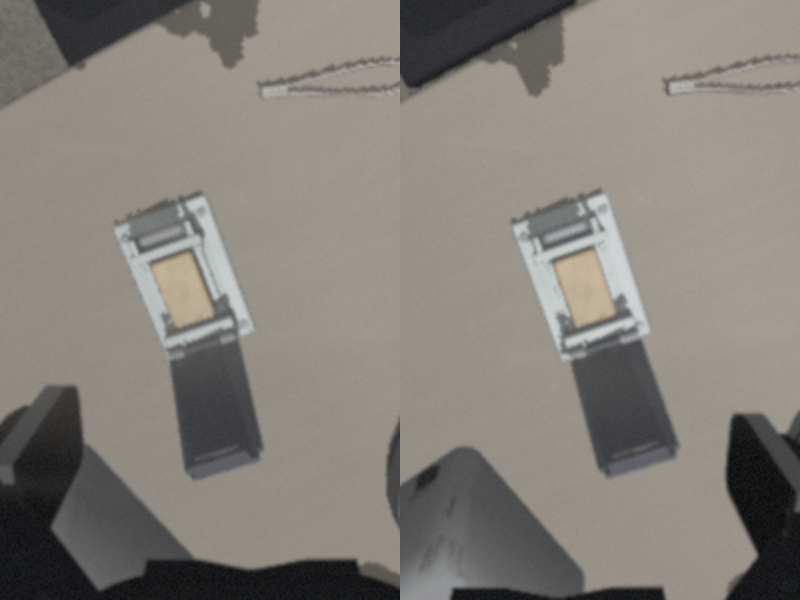

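View pics/pc.png

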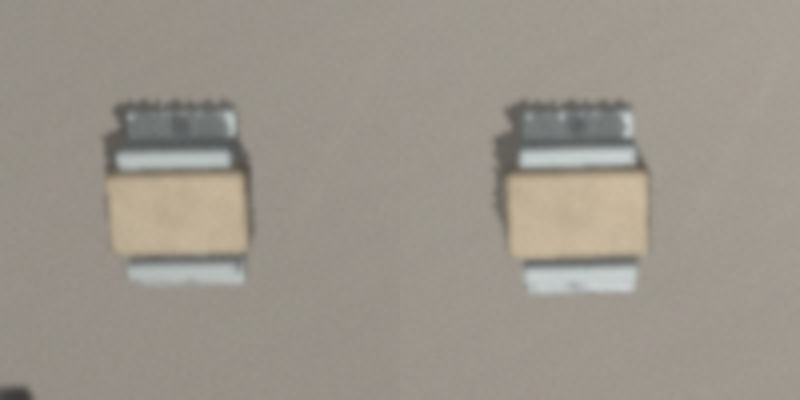

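Full holder foot corners: (114,224), (204,193), (255,328) on the left and (513,220), (607,191), (650,332) on the right, with the tan block in its pocket. The cradle's block corners are (107,178), (247,171), (247,253), (114,254) on the left and (507,173), (648,170), (648,257), (510,258) on the right, so it lies nearly along the tool's y.

```bash
cat >> h.py <<'E'
def tan(c,P,R=40):
    im=cv2.cvtColor(c['image'],cv2.COLOR_RGB2HSV); u,v=proj(c,P)
    m=((im[...,0]>9)&(im[...,0]<24)&(im[...,1]>55)&(im[...,2]>110)).astype(np.uint8)
    k=np.zeros_like(m); cv2.circle(k,(int(u),int(v)),R,1,-1); m*=k
    m=cv2.morphologyEx(m,cv2.MORPH_OPEN,np.ones((3,3)))
    cs=max(cv2.findContours(m,cv2.RETR_EXTERNAL,cv2.CHAIN_APPROX_NONE)[0],key=cv2.contourArea)
    return cv2.boxPoints(cv2.minAreaRect(cs)),int(m.sum())
def block(names,P):
    cams=[load(n) for n in names]; B=[tan(c,P) for c in cams]
    ctr=[b[0].mean(0) for b in B]; print("centre tri",tri([(c,*q) for c,q in zip(cams,ctr)]) if len(cams)>1 else '')
    for c,(b,n) in zip(cams,B):
        W=np.array([onz(c,*q,P[2]) for q in b]); e=np.roll(W,-1,0)-W; l=np.linalg.norm(e,axis=1)
        i=l.argmax(); print("mask",n,"ctr",W.mean(0),"sides",l[:2],"long-axis deg",np.degrees(np.arctan2(e[i,1],e[i,0]))%180)
E
python3 - <<'E'
from h import *
np.set_printoptions(precision=4,suppress=True)
block(["c1","c2"],[.451,-.294,.022])
block(["f1","f2"],[.4735,.011,.027])
I=[1,0,3]; L=[FOOT[i] for i in I]
c1,c2=load("e1"),load("e2")
a=np.array([(111,248),(184,194),(272,308)])/2+[126,54]
b=(np.array([(507,246),(585,191),(668,312)])-[400,0])/2+[180,41]
p=fit([c1,c2],[a,b],L,[.43,.27,.17]); print("E",p[:2])
c1,c2=load("f1"),load("f2")
a=np.array([(114,224),(204,193),(255,328)])/2+[127,45]
b=(np.array([(513,220),(607,191),(650,332)])-[400,0])/2+[174,31]
p=fit([c1,c2],[a,b],L,[.47,.01,0]); print("F",p[:2])
s=r.read_state(); print(s['tool_pos'],np.degrees(np.arctan2(s['ee_rot'][1,1],s['ee_rot'][0,1])),s['joint_pos'])
E
```

```text
Traceback (most recent call last):
  File "h.py", line 52, in block
    cams=[load(n) for n in names]; B=[tan(c,P) for c in cams]
                                      ~~~^^^^^
  File "h.py", line 49, in tan
    cs=max(cv2.findContours(m,cv2.RETR_EXTERNAL,cv2.CHAIN_APPROX_NONE)[0],key=cv2.contourArea)
ValueError: max() iterable argument is empty
```

```bash
python3 - <<'E'
from h import *
c=load("c1"); im=cv2.cvtColor(c['image'],cv2.COLOR_RGB2HSV); u,v=proj(c,np.array([.451,-.294,.022])).astype(int)
print(u,v,im[141+52,158+45],c['image'][141+52,158+45],im[141+52,158+10],load("f1")['image'][45+145,127+91])
E
```

```text
208 191 [ 18  56 191] [191 174 149] [ 20  26 149] [183 168 144]
```

```bash
sed -i 's/\[...,1\]>55/[...,1]>41/; s/(im\[...,0\]>9)&(im\[...,0\]<24)/(im[...,0]>8)\&(im[...,0]<26)/' h.py; cat > m1.py <<'E'
from h import *
np.set_printoptions(precision=4,suppress=True)
block(["c1","c2"],[.451,-.294,.022])
block(["f1","f2"],[.4735,.011,.027])
I=[1,0,3]; L=[FOOT[i] for i in I]; L=[FOOT[1],FOOT[0],FOOT[3]]
c1,c2=load("e1"),load("e2")
a=np.array([(111,248),(184,194),(272,308)])/2+[126,54]
b=(np.array([(507,246),(585,191),(668,312)])-[400,0])/2+[180,41]
p=fit([c1,c2],[a,b],L,[.43,.27,.17]); print("E",p[:2])
c1,c2=load("f1"),load("f2")
a=np.array([(114,224),(204,193),(255,328)])/2+[127,45]
b=(np.array([(513,220),(607,191),(650,332)])-[400,0])/2+[174,31]
p=fit([c1,c2],[a,b],L,[.47,.01,0]); print("F",p[:2])
s=r.read_state(); print(s['tool_pos'],np.degrees(np.arctan2(s['ee_rot'][1,1],s['ee_rot'][0,1])),s['joint_pos'])
E
python3 m1.py
```

```text
centre tri [ 0.4509 -0.3036  0.0192]
mask 723 ctr [ 0.4505 -0.3029  0.022 ] sides [0.0454 0.0266] long-axis deg 63.86442108498605
mask 757 ctr [ 0.4502 -0.3034  0.022 ] sides [0.0433 0.0271] long-axis deg 66.03622556618296
centre tri [0.4714 0.0047 0.0233]
mask 744 ctr [0.4708 0.0055 0.027 ] sides [0.0272 0.0451] long-axis deg 171.75316025663733
mask 749 ctr [0.4709 0.0049 0.027 ] sides [0.0255 0.0447] long-axis deg 172.56585768077252
E (array([0.4328, 0.2696, 0.1569]), np.float64(0.9110489573225304))
F (array([ 0.4701,  0.0055, -0.1373]), np.float64(0.769892153818412))
[ 0.441  -0.3001  0.2309] 63.97568174408796 [ -7.6075  13.2473  41.0653 111.9459 -10.1754  58.4448 102.0429]
```

In the tool's units: -0.0098 m is -0.98, 0.0015 m is 0.15, -1 degrees is -0.25.

```bash
python3 inch.py '[-0.98,0.15,3,-0.25,0.085,0,0,3.5,0,0.085,0,0,3.5,0,0.085,0,0,3,0,0.085,0,0,0,0,0.085,0,0,0,0,0.085]'; python3 - <<'E'
from h import *
np.set_printoptions(precision=4,suppress=True)
snap('wrist','c3')
c=load('c3'); u,v=proj(c,[.4505,-.303,.022]); print(u,v)
b,n=tan(c,[.4505,-.303,.022],90); print(b,n)
W=np.array([onz(c,*q,.022) for q in b]); e=np.roll(W,-1,0)-W; print(W.mean(0),np.linalg.norm(e,axis=1),np.degrees(np.arctan2(e[:,1],e[:,0]))%180)
W2=np.array([b.mean(0)]); print("tri with c1",tri([(c,*b.mean(0)),(load('c1'),*tan(load('c1'),[.451,-.294,.022])[0].mean(0))]))
s=r.read_state(); print(s['tool_pos'],s['ee_rot'].T@(W.mean(0)-s['tool_pos']),np.degrees(np.arctan2(s['ee_rot'][1,1],s['ee_rot'][0,1])))
E
```

```text
clock: 4.17
tool_pos: [0.4496, -0.3027, 0.1009]
ee_rot: [[-0.906, 0.423, -0.003], [0.423, 0.906, 0.001], [0.003, 0.0, -1.0]]
wrist_force: [0.6, -0.6, 0.7]
opening: 0.0849
finger_force: 0.0
252.9337530082917 197.48501976908182
[[225. 181.]
 [280. 181.]
 [280. 213.]
 [225. 213.]] 1796
[ 0.4502 -0.3032  0.022 ] [0.0434 0.027  0.0448 0.027 ] [ 64.9436 156.4871  64.9431 153.4176]
tri with c1 [ 0.4509 -0.3036  0.019 ]
[ 0.4504 -0.3036  0.1023] [0.0003 0.0002 0.0803] 64.97207362181548
```

The block sits at (225–280, 181–213) in the wrist view, centred under the tool to within 0.5 mm. Descend and grip.

In the tool's units: 0.032 m is 3.2, 0.02 m is 2.

```bash
python3 inch.py '[0,0,3.2,0,0.085,0,0,3.2,0,0.085,0,0,2,0,0.085,0,0,1.5,0,0.085,0,0,0,0,0.085,0,0,0,0,0.085]'; python3 inch.py '[0,0,0,0,0.03,0,0,0,0,0.03,0,0,0,0,0.03,0,0,0,0,0.03,0,0,0,0,0.03,0,0,0,0,0.03,0,0,0,0,0.03,0,0,0,0,0.03]'
```

```text
clock: 4.72
tool_pos: [0.4508, -0.3046, 0.004]
ee_rot: [[-0.906, 0.424, 0.002], [0.424, 0.906, -0.0], [-0.002, 0.0, -1.0]]
wrist_force: [-0.2, -0.8, 0.8]
opening: 0.085
finger_force: 0.0
clock: 5.38
tool_pos: [0.4504, -0.3047, 0.0037]
ee_rot: [[-0.905, 0.424, 0.002], [0.424, 0.905, 0.0], [-0.002, 0.001, -1.0]]
wrist_force: [-2.5, 4.0, 21.0]
opening: 0.0436
finger_force: 58.7
```

In the tool's units: -0.03 m is -3, 0.0276 m is 2.76.

```bash
python3 inch.py '[0,0,-2,0,0.03,0,0,-3,0,0.03,0,0,-3,0,0.03,1.64,2.76,0,0,0.03,1.64,2.76,0,0,0.03,1.64,2.76,0,0,0.03,1.64,2.76,0,0,0.03,1.64,2.76,0,0,0.03,0,0,0,0,0.03,0,0,0,0,0.03]'; python3 - <<'E'
from h import *
np.set_printoptions(precision=4,suppress=True)
c=snap('wrist','g1'); s=r.read_state(); P=s['tool_pos']+[0,0,.015]; print(s['tool_pos'],tan(c,P,90),proj(c,P), s['joint_pos'])
E
```

```text
clock: 6.22
tool_pos: [0.4342, -0.1429, 0.0828]
ee_rot: [[-0.907, 0.421, 0.001], [0.421, 0.907, 0.001], [-0.0, 0.001, -1.0]]
wrist_force: [0.7, -0.8, -0.0]
opening: 0.0438
finger_force: 63.4
[ 0.4344 -0.1443  0.0828] (array([[206., 227.],
       [298., 227.],
       [298., 280.],
       [206., 280.]], dtype=float32), 4650) [250.7815 255.7503] [-20.4113  19.3337  36.3469 128.2939 -18.8895  37.395   94.5365]
```

In the tool's units: 0.003 m is 0.3, 0.03 m is 3.

```bash
python3 inch.py '[0,0,3,0,0.03,0,0,3,0,0.03,0,0,1.8,0,0.03,0,0,0.3,0,0.03,0,0,0,0,0.03,0,0,0,0,0.03]'; python3 inch.py '[0,0,0.15,0,0.03,0,0,0.15,0,0.03,0,0,0,0,0.03]'
```

```text
clock: 6.77
tool_pos: [0.4342, -0.1459, 0.0021]
ee_rot: [[-0.905, 0.426, 0.0], [0.426, 0.905, -0.0], [-0.001, -0.0, -1.0]]
wrist_force: [0.2, 0.5, -0.1]
opening: 0.0434
finger_force: 63.5
clock: 7.02
tool_pos: [0.4345, -0.1448, -0.0011]
ee_rot: [[-0.906, 0.424, 0.001], [0.424, 0.906, 0.0], [-0.001, 0.001, -1.0]]
wrist_force: [-0.8, -0.8, 0.2]
opening: 0.0439
finger_force: 63.5
```

```bash
python3 inch.py '[0,0,0.1,0,0.03,0,0,0,0,0.03,0,0,0,0,0.03]';python3 inch.py '[0,0,0,0,0.05,0,0,0,0,0.06,0,0,0,0,0.085,0,0,0,0,0.085,0,0,0,0,0.085,0,0,0,0,0.085]'; python3 inch.py '[0,0,-3,0,0.085,0,0,-3.5,0,0.085,0,0,-3.5,-1.75,0.085,0,0,0,-1.75,0.085,0,0,0,-1.75,0.085,0,0,0,-1.75,0.085,0,0,0,-1.75,0.085,0,0,0,-1.75,0.085,0,0,0,-1.75,0.085,0,0,0,-1.75,0.085]'; python3 inch.py '[0,0,0,-1.75,0.085,0,0,0,-1.75,0.085,0,0,0,-1.75,0.085,0,0,0,-1.75,0.085,0,0,0,-1.5,0.085,0,0,0,0,0.085,0,0,0,0,0.085]'; python3 - <<'E'
from h import *
np.set_printoptions(precision=4,suppress=True)
c=snap('wrist','g2',scale=1); s=r.read_state(); P=np.array([.4345,-.145,.016]); b,n=tan(c,P,90); print(b,n)
W=np.array([onz(c,*q,.016) for q in b]); e=np.roll(W,-1,0)-W; print(W.mean(0),np.linalg.norm(e,axis=1),np.degrees(np.arctan2(e[:,1],e[:,0]))%180)
print(s['tool_pos'],s['ee_rot'].T@(W.mean(0)-s['tool_pos']),np.degrees(np.arctan2(s['ee_rot'][1,1],s['ee_rot'][0,1])),s['joint_pos'])
E
```

```text
clock: 7.27
tool_pos: [0.4344, -0.1448, -0.0019]
ee_rot: [[-0.905, 0.424, 0.001], [0.424, 0.905, 0.0], [-0.001, 0.001, -1.0]]
wrist_force: [-4.3, 1.2, 20.7]
opening: 0.0433
finger_force: 75.3
clock: 7.77
tool_pos: [0.4339, -0.1448, -0.0027]
ee_rot: [[-0.905, 0.424, -0.0], [0.424, 0.905, -0.0], [0.0, -0.0, -1.0]]
wrist_force: [-0.4, 0.2, -0.3]
opening: 0.0846
finger_force: 0.0
clock: 8.6
tool_pos: [0.4338, -0.1448, 0.0973]
ee_rot: [[-0.855, -0.518, -0.0], [-0.518, 0.855, 0.0], [0.0, 0.0, -1.0]]
wrist_force: [0.1, 0.2, 0.1]
opening: 0.085
finger_force: 0.0
clock: 9.18
tool_pos: [0.4318, -0.1459, 0.095]
ee_rot: [[-0.568, -0.823, -0.007], [-0.823, 0.568, 0.002], [0.002, 0.007, -1.0]]
wrist_force: [-0.7, -0.6, 0.2]
opening: 0.085
finger_force: 0.0
[[229.7297 175.3784]
 [264.2703 169.6216]
 [272.9459 221.6757]
 [238.4054 227.4324]] 1795
[ 0.4334 -0.145   0.016 ] [0.0274 0.0445 0.0289 0.0447] [154.961   65.2761 155.429   63.3327]
[ 0.4319 -0.1458  0.095 ] [-0.0017 -0.0013  0.079 ] 145.42988278043646 [ 10.4188  15.1254   0.1714 126.0979  -0.1126  39.2066 156.1025]
```

In the tool's units: 7 degrees is 1.75.

```bash
python3 inch.py '[0,0,0,1.75,0.085,0,0,0,1.75,0.085,0,0,0,1.75,0.085,0,0,0,1.75,0.085,0,0,0,1.75,0.085,0,0,0,1.75,0.085,0,0,0,1.75,0.085,0,0,0,1.75,0.085,0,0,0,1.75,0.085,0,0,0,1.75,0.085]'|sed -n 1,3p; python3 inch.py '[0,0,0,1.75,0.085,0,0,0,1.75,0.085,0,0,0,1.75,0.085,0,0,0,1.75,0.085,0,0,0,1.75,0.085,0,0,0,1.75,0.085,0,0,0,1.75,0.085,0,0,0,1.75,0.085,0,0,0,1.75,0.085,0,0,0,1.75,0.085]'|sed -n 1,3p; python3 inch.py '[0,0,0,1.75,0.085,0,0,0,1.75,0.085,0,0,0,1.75,0.085,0,0,0,1.75,0.085,0,0,0,0.5,0.085,0,0,0,0,0.085,0,0,0,0,0.085]'; cat > g.py <<'E'
from h import *
import sys
np.set_printoptions(precision=4,suppress=True)
c=snap('wrist',sys.argv[1],scale=1); s=r.read_state(); P=np.array([.4335,-.145,.016]); b,n=tan(c,P,90); print(b,n)
W=np.array([onz(c,*q,.016) for q in b]); e=np.roll(W,-1,0)-W; print(W.mean(0),np.linalg.norm(e,axis=1),np.degrees(np.arctan2(e[:,1],e[:,0]))%180)
print(s['tool_pos'],s['ee_rot'].T@(W.mean(0)-s['tool_pos']),np.degrees(np.arctan2(s['ee_rot'][1,1],s['ee_rot'][0,1])),s['joint_pos'])
E
python3 g.py g3
```

```text
clock: 10.07
tool_pos: [0.4325, -0.1445, 0.0952]
ee_rot: [[-0.967, 0.254, -0.007], [0.254, 0.967, 0.001], [0.007, -0.001, -1.0]]
clock: 10.9
tool_pos: [0.4326, -0.1444, 0.0954]
ee_rot: [[-0.092, 0.996, -0.006], [0.996, 0.092, 0.001], [0.001, -0.006, -1.0]]
clock: 11.48
tool_pos: [0.4326, -0.1443, 0.0953]
ee_rot: [[0.41, 0.912, -0.007], [0.912, -0.41, 0.001], [-0.002, -0.006, -1.0]]
wrist_force: [0.0, -0.2, 0.3]
opening: 0.0853
finger_force: 0.0
[[236. 168.]
 [271. 168.]
 [271. 221.]
 [236. 221.]] 1825
[ 0.4336 -0.1441  0.016 ] [0.0273 0.0446 0.0288 0.0446] [155.8038  66.7824 155.8632  64.8084]
[ 0.4325 -0.1444  0.0953] [0.0008 0.0014 0.0793] -24.200545959867267 [-20.6045  17.7982  36.3604 127.7253 -16.5561  39.3573   3.2404]
```

In the tool's units: 0.03 m is 3, 0.02 m is 2.

```bash
python3 inch.py '[0.08,0.14,3,0,0.085,0,0,3,0,0.085,0,0,2,0,0.085,0,0,1.2,0,0.085,0,0,0,0,0.085,0,0,0,0,0.085]'; python3 inch.py '[0,0,0,0,0.02,0,0,0,0,0.02,0,0,0,0,0.02,0,0,0,0,0.02,0,0,0,0,0.02,0,0,0,0,0.02,0,0,0,0,0.02,0,0,0,0,0.02,0,0,0,0,0.02]'
```

```text
clock: 12.03
tool_pos: [0.4329, -0.1449, 0.003]
ee_rot: [[0.412, 0.911, -0.008], [0.911, -0.412, 0.001], [-0.002, -0.008, -1.0]]
wrist_force: [1.0, -0.2, 1.3]
opening: 0.0851
finger_force: 0.0
clock: 12.78
tool_pos: [0.4336, -0.1445, 0.0038]
ee_rot: [[0.412, 0.911, -0.006], [0.911, -0.412, 0.002], [-0.001, -0.007, -1.0]]
wrist_force: [-3.6, 1.7, 18.9]
opening: 0.0264
finger_force: 58.1
```

In the tool's units: -0.03 m is -3, -0.026 m is -2.6, -7 degrees is -1.75.

```bash
python3 inch.py '[0,0,-2,0,0.02,0,0,-3,0,0.02,0,0,-3,-1.75,0.02,0,0,-3,-1.75,0.02,0,0,-3,-1.75,0.02,0,0,-3,-1.75,0.02,0,0,-2.6,-1.75,0.02,0,0,0,-1.75,0.02,0,0,0,-1.75,0.02,0,0,0,-1.75,0.02]'; python3 inch.py '[0,0,0,-1.75,0.02,0,0,0,-1.75,0.02,0,0,0,-1.75,0.02,0,0,0,-1.75,0.02,0,0,0,-1.75,0.02,0,0,0,-1.75,0.02,0,0,0,-1.75,0.02,0,0,0,-1.75,0.02,0,0,0,-1.75,0.02,0,0,0,-1.075,0.02]'; python3 inch.py '[0,0,0,0,0.02]'; python3 - <<'E'
from h import *
np.set_printoptions(precision=4,suppress=True)
s=r.read_state(); print(s['joint_pos'],np.degrees(np.arctan2(s['ee_rot'][1,1],s['ee_rot'][0,1])),s['ee_rot'].T@(np.array([.4328,.2696,0])-s['tool_pos']))
E
```

```text
clock: 13.62
tool_pos: [0.4347, -0.1448, 0.1998]
ee_rot: [[-0.53, 0.848, -0.005], [0.848, 0.53, 0.002], [0.005, -0.003, -1.0]]
wrist_force: [0.0, 0.3, -0.9]
opening: 0.0262
finger_force: 60.7
clock: 14.45
tool_pos: [0.4344, -0.1449, 0.1992]
ee_rot: [[-0.987, -0.163, -0.007], [-0.163, 0.987, 0.002], [0.007, 0.003, -1.0]]
wrist_force: [0.0, -0.7, -0.3]
opening: 0.0261
finger_force: 60.7
clock: 14.53
tool_pos: [0.4344, -0.1449, 0.1991]
ee_rot: [[-0.987, -0.16, -0.007], [-0.16, 0.987, 0.002], [0.007, 0.003, -1.0]]
wrist_force: [0.2, 0.1, -1.1]
opening: 0.0258
finger_force: 60.7
[-13.1114   6.0441  25.4225 121.7733  -3.2553  53.2268 113.3407] 99.18358203963577 [-0.0659  0.4089  0.1999]
```

In the tool's units: 0.039 m is 3.9, -0.0073 m is -0.73.

```bash
python3 inch.py '[-0.73,3.9,0,0,0.02,-0.73,3.9,0,0,0.02,-0.73,3.9,0,0,0.02,-0.73,3.9,0,0,0.02,-0.73,3.9,0,0,0.02,-0.73,3.9,0,0,0.02,-0.73,3.9,0,0,0.02,-0.73,3.9,0,0,0.02,-0.73,3.9,0,0,0.02]'|sed -n 1,2p; python3 inch.py '[0,0,3,0,0.02,0,0,3,0,0.02,0,0,0,0,0.02,0,0,0,0,0.02]'; python3 - <<'E'
from h import *
np.set_printoptions(precision=4,suppress=True)
c=snap('wrist','h1',scale=1.5)
print(proj(c,T([.4328,.2696,.157],FOOT)))
s=r.read_state(); print(s['tool_pos'],np.degrees(np.arctan2(s['ee_rot'][1,1],s['ee_rot'][0,1])),s['joint_pos'])
E
```

```text
clock: 15.28
tool_pos: [0.4443, 0.214, 0.1998]
clock: 15.62
tool_pos: [0.4436, 0.2114, 0.1391]
ee_rot: [[-0.988, -0.154, -0.01], [-0.154, 0.988, -0.0], [0.01, 0.001, -1.0]]
wrist_force: [1.7, -0.7, 0.2]
opening: 0.0262
finger_force: 60.7
[[349.4561 128.312 ]
 [281.6605 128.1896]
 [279.4353 225.4073]
 [341.3433 224.9823]]
[0.4445 0.2118 0.1404] 98.83698100743881 [-38.927   14.0051   7.0675 120.1751  -2.7588  46.2818  68.6879]
```

View pics/h1.png

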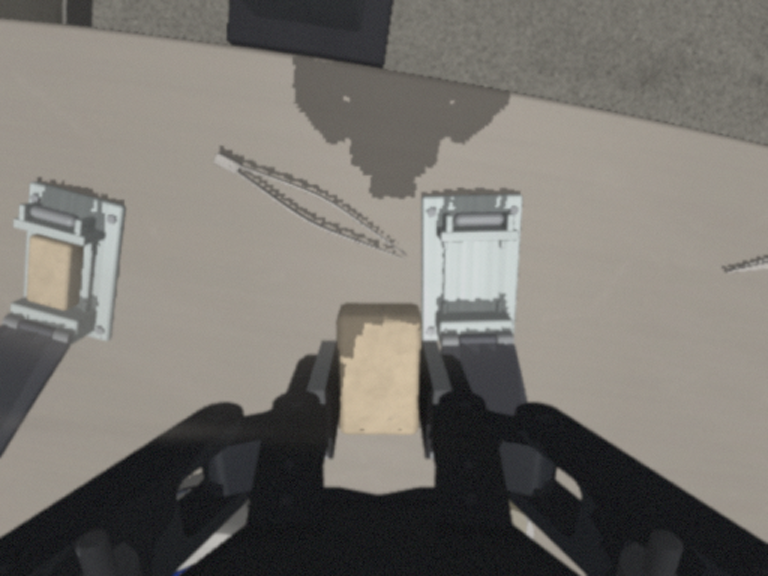

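The wrist view shows the block held straight between the fingers: far edge at row 433, near edge at row 304, columns 340–420. The empty holder's foot corners are at (421,194), (521,191), (421,340) and (514,340).

```bash
python3 - <<'E'
from h import *
np.set_printoptions(precision=4,suppress=True)
c1,c2,c3=load("e1"),load("e2"),load("h1")
a=np.array([(111,248),(184,194),(272,308)])/2+[126,54]
b=(np.array([(507,246),(585,191),(668,312)])-[400,0])/2+[180,41]
d=np.array([(421,194),(521,191),(514,340)])/1.5
L=[FOOT[1],FOOT[0],FOOT[3]]
print(fit([c1,c2,c3],[a,b,d],L,[.43,.27,.17]),fit([c3],[d],L,[.43,.27,.17])[:2])
d4=np.array([(421,194),(521,191),(514,340),(421,340)])/1.5
print(fit([c3],[d4],L+[FOOT[2]],[.43,.27,.17])[:2])
s=r.read_state(); R=s['ee_rot'];p=s['tool_pos']
m,n=tan(c3,p+[0,0,.012],70); print(m,n)
for ox in(-.002,0,.002):
    Q=np.array([[ox-.0225,0,-.0123],[ox-.0225,.014,-.0123],[ox+.0225,0,.0037],[ox+.0225,.014,-.0123]])
    print(ox,proj(c3,p+Q@R.T)*1.5)
# cradle-pixel rows profile of the mask column
im=c3['image']; print([(v,im[v,252].tolist()) for v in range(196,222,2)]); print([(v,im[v,252].tolist()) for v in range(282,296,2)])
E
```

```text
(array([0.4332, 0.2696, 0.1684]), np.float64(1.0173880072655765), array([-1.6302,  1.1561,  0.3349, -0.5502,  1.0501,  1.0323, -1.3982,
        1.3794,  0.4192, -0.4245,  0.7788, -0.6309,  0.2966, -0.3194,
        1.4482,  1.0076, -0.8681, -1.6671])) (array([0.4335, 0.2696, 0.1802]), np.float64(0.9129668981289398))
(array([0.4335, 0.2696, 0.1812]), np.float64(0.7953931832786272))
[[225. 210.]
 [280. 210.]
 [280. 289.]
 [225. 289.]] 4182
-0.002 [[380.7979 444.8046]
 [420.6926 444.7181]
 [380.7218 308.6345]
 [424.7348 325.4315]]
0 [[380.8016 439.9904]
 [420.8646 439.9053]
 [380.7241 303.2856]
 [424.922  319.5689]]
0.002 [[380.8052 435.1329]
 [421.0374 435.0492]
 [380.7264 297.8966]
 [425.1096 313.6562]]
[(196, [165, 159, 150]), (198, [163, 156, 148]), (200, [162, 154, 145]), (202, [121, 114, 105]), (204, [96, 90, 79]), (206, [99, 92, 82]), (208, [98, 91, 80]), (210, [110, 103, 92]), (212, [123, 112, 99]), (214, [125, 116, 101]), (216, [157, 145, 124]), (218, [198, 182, 156]), (220, [197, 181, 154])]
[(282, [204, 188, 161]), (284, [202, 186, 159]), (286, [202, 185, 158]), (288, [185, 171, 147]), (290, [165, 157, 145]), (292, [160, 154, 144]), (294, [164, 156, 147])]
```

Units first: shifts go in cm and turns go in units of 4 degrees. So 0.001 m is 0.1, 0.03 m is 3, -1 degrees is -0.25.

```bash
python3 inch.py '[0.1,3,0,-0.25,0.02,0,2.9,0,0,0.02,0,0,0,0,0.02,0,0,3,0,0.02,0,0,3,0,0.02,0,0,2,0,0.02,0,0,1.5,0,0.02,0,0,0,0,0.02,0,0,0,0,0.02]'; python3 - <<'E'
from h import *
np.set_printoptions(precision=4,suppress=True)
c=snap('wrist','h2',scale=1.5)
snap('side','s2',(270,230,390,320),5)
s=r.read_state(); R=s['ee_rot']; print(s['tool_pos'],np.degrees(np.arctan2(R[1,1],R[0,1])))
E
```

```text
clock: 16.42
tool_pos: [0.4337, 0.2703, 0.0459]
ee_rot: [[-0.985, -0.172, -0.007], [-0.172, 0.985, 0.002], [0.006, 0.003, -1.0]]
wrist_force: [0.7, 1.1, -0.4]
opening: 0.0264
finger_force: 60.7
[0.4341 0.2708 0.0466] 99.91601661012005
```

View pics/h2.png

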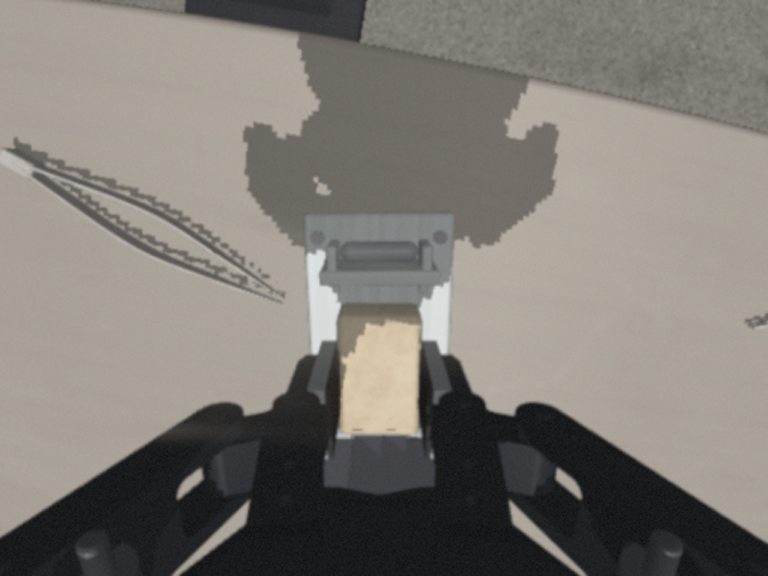

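The held block (columns 338–421) is centred on the foot (306–453) and parallel to it. The front foot edge is at row 214, the front wall's inner top edge is at row ~285, and the block's near lower edge is at row 304.

```bash
python3 - <<'E'
from h import *
np.set_printoptions(precision=4,suppress=True)
c=load('h2'); s=r.read_state(); R=s['ee_rot']; p=s['tool_pos']
# holder from this view alone: front foot corners + side-edge points near row 350
d=np.array([(306,214),(453,214),(320,284.5),(438,284.5)])/1.5
L=[[-.049,-.032,.006],[-.049,.032,.006],[-.025,-.023,.0285],[-.025,.023,.0285]]
for sel in ([0,1],[0,1,2,3],[2,3]):
    f=fit([c],[d[sel]],[L[i] for i in sel],[.433,.27,.175]); print(f[0],f[2])
for v in (272,284.5): print(v, onz(c,380/1.5,v/1.5,.0285))
im=c['image']; print([(v,im[v,252].tolist()) for v in range(176,216,2)]); print([(v,im[v,252].tolist()) for v in range(280,296,2)])
m,n=tan(c,p+[0,0,.012],70); print(m,n)
x0=p
for ox in(0,.001,.002):
    Q=np.array([[ox-.0225,0,-.0123],[ox+.0225,0,.0037],[ox+.0225,0,-.0123]]); print(ox,proj(c,p+Q@R.T))
E
```

```text
[0.4345 0.2704 0.1713] [-1.836   0.0807  1.8397  0.0841]
[0.4346 0.2702 0.1692] [-2.0315  0.1592  1.6277  0.3731 -0.3506 -0.2177  0.7238 -0.0916]
[0.4347 0.2701 0.1708] [-0.5302  0.0203  0.531   0.0216]
272 [0.4051 0.2654 0.0285]
284.5 [0.41   0.2662 0.0285]
[(176, [102, 103, 103]), (178, [99, 100, 100]), (180, [108, 111, 109]), (182, [127, 130, 129]), (184, [128, 132, 130]), (186, [124, 128, 127]), (188, [124, 128, 127]), (190, [120, 124, 122]), (192, [125, 130, 129]), (194, [127, 132, 130]), (196, [128, 132, 132]), (198, [126, 132, 130]), (200, [125, 130, 128]), (202, [109, 107, 102]), (204, [100, 93, 83]), (206, [104, 97, 87]), (208, [105, 98, 87]), (210, [116, 109, 98]), (212, [131, 122, 106]), (214, [133, 122, 109])]
[(280, [217, 200, 171]), (282, [217, 202, 172]), (284, [218, 201, 172]), (286, [214, 198, 169]), (288, [199, 182, 160]), (290, [124, 120, 119]), (292, [79, 78, 84]), (294, [77, 78, 83])]
[[226. 209.]
 [280. 209.]
 [280. 289.]
 [226. 289.]] 4139
0 [[254.3539 291.7976]
 [254.2537 200.9204]
 [254.4126 211.6554]]
0.001 [[254.3553 290.1837]
 [254.2544 199.1303]
 [254.4137 209.6912]]
0.002 [[254.3567 288.5627]
 [254.2551 197.3335]
 [254.4149 207.7186]]
```

In the tool's units: -0.0009 m is -0.09, 0.01 m is 1.

```bash
python3 inch.py '[-0.09,0,0.5,0,0.02,0,0,1,0,0.02,0,0,0.8,0,0.02,0,0,0.5,0,0.02,0,0,0,0,0.02]'; python3 inch.py '[0,0,0.15,0,0.02,0,0,0.1,0,0.02,0,0,0,0,0.02]'
```

```text
clock: 16.93
tool_pos: [0.4332, 0.2702, 0.0155]
ee_rot: [[-0.985, -0.173, -0.008], [-0.173, 0.985, 0.001], [0.008, 0.002, -1.0]]
wrist_force: [-0.6, 0.1, -0.7]
opening: 0.0264
finger_force: 60.7
clock: 17.18
tool_pos: [0.4335, 0.2704, 0.0149]
ee_rot: [[-0.985, -0.173, -0.008], [-0.173, 0.985, 0.001], [0.007, 0.003, -1.0]]
wrist_force: [-6.2, -3.9, 16.7]
opening: 0.0265
finger_force: 62.6
```

In the tool's units: -0.04 m is -4, -0.03 m is -3.

```bash
python3 inch.py '[0,0,0,0,0.04,0,0,0,0,0.05,0,0,0,0,0.06,0,0,0,0,0.06,0,0,0,0,0.06]'; python3 inch.py '[0,0,-1,0,0.06,0,0,-3,0,0.06,0,0,-4,0,0.06,0,0,-4,0,0.06,0,0,-3,0,0.06,0,0,0,0,0.03,0,0,0,0,0.0,0,0,0,0,0]'; python3 - <<'E'
from h import *
np.set_printoptions(precision=4,suppress=True)
c=snap('wrist','h3',(150,60,400,384),1.8); s=r.read_state(); P=np.array([.434,.27,.027]); b,n=tan(c,P,90); print(b,n)
W=np.array([onz(c,*q,.027) for q in b]); e=np.roll(W,-1,0)-W; print(W.mean(0),np.linalg.norm(e,axis=1),np.degrees(np.arctan2(e[:,1],e[:,0]))%180)
print(s['tool_pos'])
E
```

```text
clock: 17.6
tool_pos: [0.4337, 0.2706, 0.0142]
ee_rot: [[-0.985, -0.173, -0.007], [-0.173, 0.985, 0.002], [0.007, 0.003, -1.0]]
wrist_force: [0.1, -0.8, 0.3]
opening: 0.0601
finger_force: 0.0
clock: 18.27
tool_pos: [0.4345, 0.2702, 0.1645]
ee_rot: [[-0.985, -0.173, -0.007], [-0.173, 0.985, 0.002], [0.007, 0.003, -1.0]]
wrist_force: [-0.1, 0.2, -0.5]
opening: 0.0243
finger_force: 0.0
[[239. 157.]
 [265. 157.]
 [265. 199.]
 [239. 199.]] 1121
[0.4338 0.2694 0.027 ] [0.0253 0.043  0.0264 0.043 ] [99.8841 10.588  99.8632  9.1956]
[0.4342 0.27   0.1638]
```

View pics/h3.png

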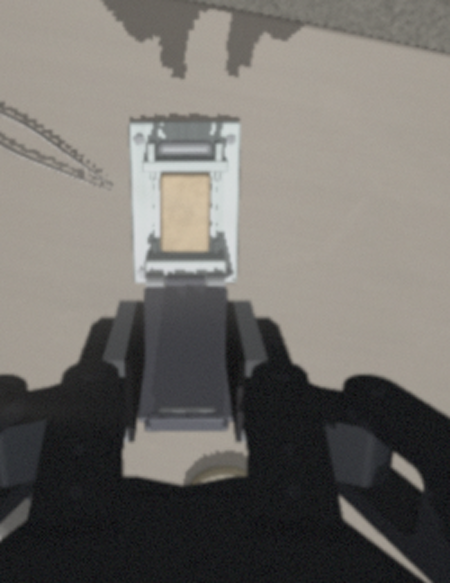

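The block lies flat and centred in the pocket (161–210, 173–252); the cover is open behind it. Next, put the closed fingers behind that cover.

In the tool's units: -0.04 m is -4, -0.03 m is -3.

```bash
python3 inch.py '[-3,0,0,0,0,-4,0,0,0,0,-4,0,0,0,0,-0.8,0,0,0,0,0,0,3,0,0,0,0,3,0,0,0,0,2.3,0,0,0,0,0,0,0,0,0,0,0,0]'; python3 inch.py '[2,0,0,0,0,2,0,0,0,0,2,0,-1,0,0,0.95,0,-0.7,0,0,0,0,0,0,0]'
```

```text
clock: 19.07
tool_pos: [0.5493, 0.2901, 0.0788]
ee_rot: [[-0.985, -0.173, -0.011], [-0.173, 0.985, -0.001], [0.011, 0.001, -1.0]]
wrist_force: [0.4, 0.6, 0.5]
opening: 0.0001
finger_force: 0.0
clock: 19.48
tool_pos: [0.4817, 0.2795, 0.1007]
ee_rot: [[-0.985, -0.174, -0.005], [-0.174, 0.985, 0.004], [0.004, 0.005, -1.0]]
wrist_force: [1.1, 0.4, 0.6]
opening: 0.0002
finger_force: 0.1
```

In the tool's units: 0.017 m is 1.7, 0.015 m is 1.5.

```bash
python3 inch.py '[1.7,0,0.2,0,0,1.7,0,0.6,0,0,1.5,0,0.9,0,0,1.4,0,1.3,0,0,0,0,0,0,0]'; python3 - <<'E'
from h import *
s=r.read_state(); v=s['tool_pos'][:2]-[.4343,.27]; a=.171
print(v@[np.cos(a),np.sin(a)],v@[-np.sin(a),np.cos(a)],s['tool_pos'],s['wrist_force'])
E
```

```text
clock: 19.9
tool_pos: [0.4182, 0.2676, 0.0675]
ee_rot: [[-0.985, -0.174, -0.009], [-0.174, 0.985, 0.001], [0.008, 0.002, -1.0]]
wrist_force: [-0.8, 0.5, -0.0]
opening: 0.0002
finger_force: 0.4
-0.016235145110913892 0.0004164125064178448 [0.41823078 0.26764764 0.06750803] [-0.75932994  0.5158254  -0.03886003]
```

In the tool's units: 0.014 m is 1.4, 0.012 m is 1.2.

```bash
python3 inch.py '[0.8,0,1.4,0,0,0.5,0,1.2,0,0,0,0,0,0,0]'; python3 inch.py '[0,0,0.4,0,0,0,0,0.3,0,0,0,0,0,0,0]'
```

```text
clock: 20.15
tool_pos: [0.4075, 0.2661, 0.042]
ee_rot: [[-0.985, -0.173, -0.007], [-0.173, 0.985, 0.002], [0.007, 0.003, -1.0]]
wrist_force: [-0.1, 1.1, 2.0]
opening: -0.0
finger_force: 0.9
clock: 20.4
tool_pos: [0.4079, 0.2662, 0.0361]
ee_rot: [[-0.985, -0.173, -0.007], [-0.173, 0.985, 0.002], [0.006, 0.003, -1.0]]
wrist_force: [-0.7, -0.0, -0.6]
opening: -0.0001
finger_force: 0.0
```

In the tool's units: 0.002 m is 0.2, 0.001 m is 0.1.

```bash
python3 inch.py '[0,0,0.2,0,0,0,0,0.1,0,0,0,0,0,0,0]'; python3 inch.py '[0,0,0.1,0,0,0,0,0,0,0]'
```

```text
clock: 20.65
tool_pos: [0.408, 0.2663, 0.0334]
ee_rot: [[-0.985, -0.173, -0.006], [-0.173, 0.985, 0.003], [0.005, 0.004, -1.0]]
wrist_force: [-0.7, -1.0, 12.3]
opening: -0.0001
finger_force: 6.2
clock: 20.82
tool_pos: [0.4081, 0.2664, 0.0329]
ee_rot: [[-0.985, -0.173, -0.006], [-0.173, 0.985, 0.003], [0.005, 0.004, -1.0]]
wrist_force: [-4.3, -3.1, 29.6]
opening: 0.0002
finger_force: 14.7
```

In the tool's units: -0.04 m is -4, -0.03 m is -3, 6 degrees is 1.5.

```bash
python3 inch.py '[0,0,-3,0,0,0,0,-4,0,0,0,0,-4,1.5,0,0,0,-3,1.5,0,0,0,0,1.5,0,0,0,0,0,0,0,0,0,0,0]'; python3 - <<'E'
from h import *
np.set_printoptions(precision=4,suppress=True)
c=snap('wrist','k1')
s=r.read_state(); R=s['ee_rot']; print(s['tool_pos'],np.degrees(np.arctan2(R[1,1],R[0,1])),s['joint_pos'])
c=snap('side','k2')
for q,z in (((330,304),0),((383,268),0),((303,265),.05),((350,445),0),((310,400),0),((393,400),.03),((350,362),.06)): print(q,onz(c,q[0]*.64,q[1]*.64,z))
a=-.138; h=np.array([.4705,.0053]); t=h+.118*np.array([np.cos(a),np.sin(a)])
print(t,R.T@(np.r_[t,.165]-s['tool_pos']))
# view
w=load('k1')['image'][90:330,140:380,::-1]; z=c['image'][180:300,230:350,::-1]
cv2.imwrite('pics/kk.png',np.hstack([cv2.resize(w,(400,400),interpolation=2),cv2.resize(z,(400,400),interpolation=2)]))
E
```

```text
clock: 21.4
tool_pos: [0.4078, 0.2656, 0.1716]
ee_rot: [[-0.991, 0.136, -0.007], [0.136, 0.991, 0.002], [0.007, 0.001, -1.0]]
wrist_force: [0.3, -0.4, -0.7]
opening: 0.0
finger_force: 0.0
[0.4075 0.2654 0.171 ] 82.19587043265186 [-48.9372  10.9576   9.5693 119.4817  -2.7934  50.0455  44.4617]
(330, 304) [ 0.6668 -0.0941  0.    ]
(383, 268) [ 0.5363 -0.1479  0.    ]
(303, 265) [ 0.7002 -0.171   0.05  ]
(350, 445) [0.7007 0.2028 0.    ]
(310, 400) [0.7518 0.0979 0.    ]
(393, 400) [0.6041 0.1535 0.03  ]
(350, 362) [0.6621 0.0703 0.06  ]
[ 0.5874 -0.0109] [-0.2158 -0.2493  0.0043]
```

View pics/kk.png

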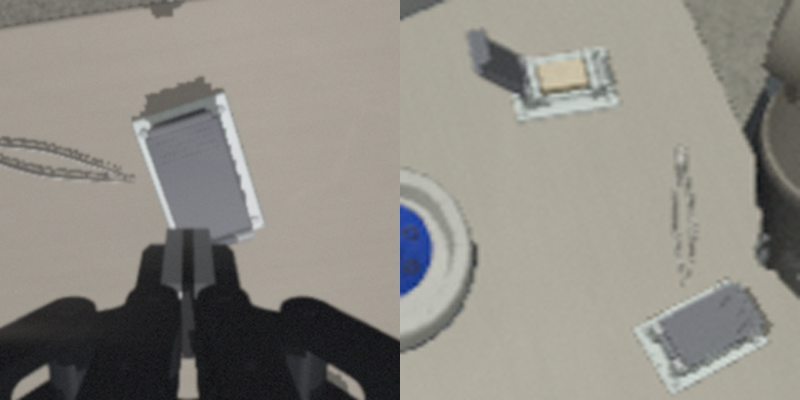

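Left: the first cover lies flat and shut over its block. Right (side view): the same cover is shut at (710,325), and the full holder's cover is still open at (495,60).

```bash
python3 inch.py '[-1,-3.56,0,0,0,-1,-3.56,0,0,0,-1,-3.56,0,0,0,-1,-3.56,0,0,0,-1,-3.56,0,0,0,-1,-3.56,0,0,0,-1,-3.56,0,0,0,-3.65,0,0,0,0,-3.65,0,0,0,0,-3.65,0,0,0,0]'|sed -n 1,3p; python3 inch.py '[-3.65,0,0,0,0,0,0,0,0,0,0,0,0,0,0]'; cat > l.py <<'E'
from h import *
s=r.read_state(); v=s['tool_pos'][:2]-[.4705,.0053]; a=-.138
print(v@[np.cos(a),np.sin(a)],v@[-np.sin(a),np.cos(a)],s['tool_pos'],s['wrist_force'],s['finger_force'],s['clock'])
E
python3 l.py
```

```text
clock: 22.33
tool_pos: [0.5516, -0.0074, 0.169]
ee_rot: [[-0.99, 0.138, -0.009], [0.138, 0.99, 0.002], [0.009, 0.0, -1.0]]
clock: 22.58
tool_pos: [0.5872, -0.0122, 0.1677]
ee_rot: [[-0.99, 0.138, -0.01], [0.138, 0.99, 0.0], [0.01, -0.001, -1.0]]
wrist_force: [-1.0, 0.4, 0.2]
opening: -0.0001
finger_force: 0.0
0.1179972517560713 -0.0012797065776712357 [ 0.58719942 -0.01219953  0.1676594 ] [-1.00279803  0.43213028  0.19446562] 0.0 22.5833
```

```bash
python3 inch.py '[0,0,3,0,0,0,0.1,3.5,0,0,0,0,2.2,0,0,0,0,0,0,0,0,0,0,0,0]' | sed -n 1,4p; python3 l.py; python3 inch.py '[2,0,0,0,0,2,0,0,0,0,2,0,-0.9,0,0,0.95,0,-0.6,0,0,0,0,0,0,0]'; python3 l.py
```

```text
clock: 23.0
tool_pos: [0.5847, -0.0104, 0.082]
ee_rot: [[-0.99, 0.139, -0.01], [0.139, 0.99, 0.001], [0.01, -0.0, -1.0]]
wrist_force: [0.5, 0.3, 0.1]
0.11529090701729544 0.00015398803825193876 [ 0.58471603 -0.01040717  0.08198384] [0.52005484 0.33877119 0.05736824] 0.0 23.0
clock: 23.42
tool_pos: [0.5172, -0.0002, 0.1008]
ee_rot: [[-0.99, 0.139, -0.004], [0.139, 0.99, 0.003], [0.005, 0.002, -1.0]]
wrist_force: [1.7, 0.6, 0.3]
opening: -0.0
finger_force: 0.1
0.04701633652361516 0.0009602440239086282 [ 5.17201450e-01 -2.16565239e-04  1.00795437e-01] [1.66363344 0.62381393 0.27411114] 0.13716461893636733 23.4167
```

In the tool's units: 0.017 m is 1.7, 0.015 m is 1.5.

```bash
python3 inch.py '[1.7,0,0.2,0,0,1.7,0,0.6,0,0,1.5,0,0.9,0,0,1.4,0,1.3,0,0,0,0,0,0,0]'|tail -2; python3 l.py
```

```text
opening: -0.0001
finger_force: 0.4
-0.01746410476970927 0.0008233805929907783 [0.45331519 0.00851796 0.06797603] [-0.96236137  0.66166851  0.40060191] 0.3573671024059877 23.8333
```

In the tool's units: 0.014 m is 1.4, 0.012 m is 1.2.

```bash
python3 inch.py '[0.8,0,1.4,0,0,0.5,0,1.2,0,0,0,0,0,0,0]'|grep -E "pos|force"; python3 inch.py '[0,0,0.4,0,0,0,0,0.3,0,0,0,0,0,0,0]'|grep -E "pos|force"; python3 inch.py '[0,0,0.2,0,0,0,0,0.1,0,0,0,0,0,0,0]'|grep -E "pos|force"; python3 l.py
```

```text
tool_pos: [0.4431, 0.0103, 0.0426]
wrist_force: [0.4, 1.4, 2.0]
finger_force: 1.0
tool_pos: [0.4429, 0.0102, 0.0363]
wrist_force: [0.3, -0.4, 0.5]
finger_force: 0.0
tool_pos: [0.443, 0.0101, 0.0334]
wrist_force: [-0.8, -0.8, 9.7]
finger_force: 4.8
-0.027896746803954986 0.0010161034314385524 [0.44300824 0.01014399 0.03340882] [-0.75764616 -0.79030264  9.67359392] 4.782476064283401 24.5833
```

In the tool's units: 0.0012 m is 0.12.

```bash
python3 inch.py '[0,0,0.12,0,0,0,0,0,0,0]'|grep -E "pos|force";python3 inch.py '[0,0,-3,0,0,0,0,-4,0,0,0,0,-4,0,0,0,0,-3,0,0,0,0,0,0,0,0,0,0,0,0,0,0,0,0,0,0,0,0,0,0]'|grep -E "pos|force"; python3 - <<'E'
from h import *
c=snap('wrist','z1'); d=snap('side','z2')
w=c['image'][60:340,120:400,::-1]; z=d['image'][110:300,220:410,::-1]
cv2.imwrite('pics/zz.png',np.hstack([cv2.resize(w,(400,400),interpolation=2),cv2.resize(z,(400,400),interpolation=2)]))
E
```

```text
tool_pos: [0.4431, 0.0102, 0.0327]
wrist_force: [-6.3, -0.0, 32.2]
finger_force: 16.1
tool_pos: [0.4424, 0.0098, 0.1708]
wrist_force: [0.0, 0.3, -0.8]
finger_force: 0.0
```

View pics/zz.png

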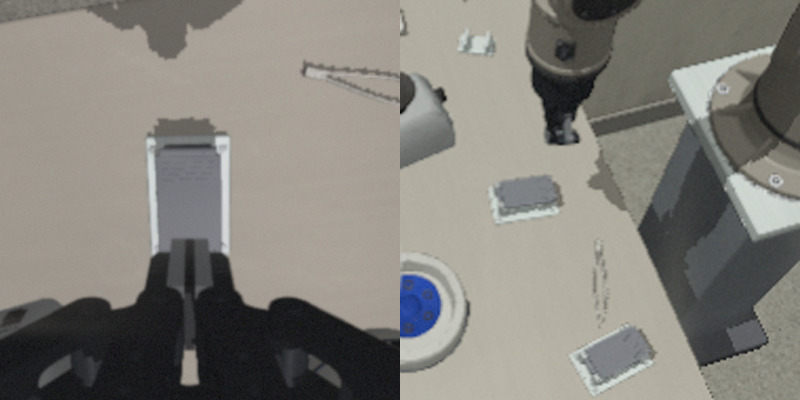

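Both covers are shut, at (527,195) and (615,358) in the side view. The cradle is empty, the forceps have not moved, and the arm touches nothing.

```bash
python3 -c "
from plant import r
print(r.job_done())"
```

```text
the job is handed in; nothing more can be done
None
```

The job is handed in: I set the block down on the bare worktop, regrasped it and laid it in the empty holder's pocket, then pressed both covers shut; the final pictures show both closed, but no verdict was returned.

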